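# Strike off a level scoop of four bearing balls

## Task

Take the scoop by its handle, push it along the hopper's floor under the strike blade to the far end so that it loads with balls, and raise it there until its side rails lift the sprung blade a few millimetres just in front of the handle. Draw it back out with the rails kept lightly against the blade from the rear of the cavity to the front wall, never driving the blade up to its stop, so that surplus balls drop back into the hopper and one ball is left in each of the four seats. Stand the scoop with its four balls on the middle of the scale's pan and let go, with every other ball still in the hopper; do not touch balls with the fingers, and leave the jar, the brass collet and the screwdriver alone.

Things in the scene. Friction and masses are not known exactly. Their poses are not given: they have to be found in the camera images.
- hopper: Fixed narrow bin; clear side walls, inner y +-23.5 mm, 85 mm high. Origin on its underside, below the blade; +x to the deep far end with the balls. Floor slopes down to +x by 5 deg: height 20 mm - 0.0875 x, from a near wall (inner x=-131 mm, 45 mm high) to an upright far wall (x=+68 mm, 89 mm high). Blade guide posts at x=+-12 mm, outer y +-39.5 mm, 112 mm high
- strike (a joint): lift of the sprung strike blade in its vertical guides, m: 0 at rest, 0.010 at its upper stop. A light spring and its weight hold it down with 1.6 N at rest, plus 0.4 N per mm of lift
- blade_edge (a point): middle of the straight lower edge of the blue strike blade, which crosses the bin along the hopper's y above the hopper's origin, edge 65 mm above the bench at rest; blade 6 mm thick along hopper x, its top 32 mm above the edge; the point rises with it
- scoop: Loose white scoop, 41 mm wide (y), 0.13-0.21 kg. Origin: underside below the axis of the upright blue handle; x to the front lip, z up. Flat underside x=-12 to 69.5 mm. Handle 20x20 mm, z 22 to 126 mm; grip about 105 mm up to keep the fingers above the hopper and blade. Two side rails at y=+-19 mm, 3 mm thick, flat top 19 mm high, x=-12 to 69.5 mm: the blade rides on them
- scoop_middle (a point): middle of the scoop's underside, 38 mm in front of the handle axis. Behind the cavity a deck falls from 19 mm height at x=10 mm to 13 mm at x=32 mm; in front a steel ramp lip falls from 7 mm height at x=69.5 mm to a 2 mm tip at x=88 mm, level with the underside (x from the handle axis). The rails slope down beside the ramp. Balls stay on it while its tip is close to the far wall
- scale: grey check scale fixed to the bench, with a flat steel pan 140 (x) x 120 (y) mm, pan top 40 mm above the bench; origin at the centre of its underside; a 25 mm high display lies on its -x side
- pan_centre (a point): centre of the pan's top face, 40 mm above the bench
- seat0 (a point): centre of a ball that sits in the front left (+x +y) seat of the scoop's cavity, in scoop axes, 10 mm above the underside. Cavity 35 x 35 mm, x=32.5 to 67.5 mm from the handle axis, floor at 2 mm, a ridge along x between two lanes of two balls, front wall 7 mm high; a seated ball ends 1 mm below the rails
- seat1 (a point): centre of a ball that sits in the front right (+x -y) seat of the scoop's cavity, in scoop axes, 10 mm above the underside. Cavity 35 x 35 mm, x=32.5 to 67.5 mm from the handle axis, floor at 2 mm, a ridge along x between two lanes of two balls, front wall 7 mm high; a seated ball ends 1 mm below the rails
- seat2 (a point): centre of a ball that sits in the rear left (-x +y) seat of the scoop's cavity, in scoop axes, 10 mm above the underside. Cavity 35 x 35 mm, x=32.5 to 67.5 mm from the handle axis, floor at 2 mm, a ridge along x between two lanes of two balls, front wall 7 mm high; a seated ball ends 1 mm below the rails
- seat3 (a point): centre of a ball that sits in the rear right (-x -y) seat of the scoop's cavity, in scoop axes, 10 mm above the underside. Cavity 35 x 35 mm, x=32.5 to 67.5 mm from the handle axis, floor at 2 mm, a ridge along x between two lanes of two balls, front wall 7 mm high; a seated ball ends 1 mm below the rails
- ball0: polished steel ball, 16 mm diameter, 17 g, one of ten alike; origin at its centre
- ball1: polished steel ball, 16 mm diameter, 17 g, one of ten alike; origin at its centre
- ball2: polished steel ball, 16 mm diameter, 17 g, one of ten alike; origin at its centre
- ball3: polished steel ball, 16 mm diameter, 17 g, one of ten alike; origin at its centre
- ball4: polished steel ball, 16 mm diameter, 17 g, one of ten alike; origin at its centre
- ball5: polished steel ball, 16 mm diameter, 17 g, one of ten alike; origin at its centre
- ball6: polished steel ball, 16 mm diameter, 17 g, one of ten alike; origin at its centre
- ball7: polished steel ball, 16 mm diameter, 17 g, one of ten alike; origin at its centre
- ball8: polished steel ball, 16 mm diameter, 17 g, one of ten alike; origin at its centre
- ball9: polished steel ball, 16 mm diameter, 17 g, one of ten alike; origin at its centre
- oil: amber glass jar with a black cap, bystander, 32 mm diameter, 60 mm tall; origin at the centre of its underside
- collet: stepped brass collet, bystander, 32 mm diameter, 30 mm tall, loose on the bench; origin at the centre of its underside
- driver: small screwdriver with a yellow handle lying on the bench, bystander, 130 mm long; its x axis runs along it to the tip

How it is judged:
On the way, in this order (a step that is already met when the one before it is completed fails the run):
1. side rails lift the blade 0.5 to 9.5 mm, blade over the rear (10 to 41 mm in front of the handle axis) (value of joint strike between 0.0005 and 0.0095 m and x of blade_edge in the frame of scoop between 0.01 and 0.041 m and y of blade_edge in the frame of scoop between -0.012 and 0.012 m), for 0.05 s.
2. rails still lift the blade 0.5 to 9.5 mm at the middle of the cavity (41 to 59 mm) (value of joint strike between 0.0005 and 0.0095 m and x of blade_edge in the frame of scoop between 0.041 and 0.059 m and y of blade_edge in the frame of scoop between -0.012 and 0.012 m), for 0.05 s.
3. rails still lift the blade 0.5 to 9.5 mm at the front seats and front wall (59 to 73 mm), and all four seats hold a ball (value of joint strike between 0.0005 and 0.0095 m and x of blade_edge in the frame of scoop between 0.059 and 0.073 m and y of blade_edge in the frame of scoop between -0.012 and 0.012 m and distance between any of ball0, ball1, ball2, ball3, ball4, ball5, ball6, ball7, ball8, ball9 and seat0 below 0.006 m and distance between any of ball0, ball1, ball2, ball3, ball4, ball5, ball6, ball7, ball8, ball9 and seat1 below 0.006 m and distance between any of ball0, ball1, ball2, ball3, ball4, ball5, ball6, ball7, ball8, ball9 and seat2 below 0.006 m and distance between any of ball0, ball1, ball2, ball3, ball4, ball5, ball6, ball7, ball8, ball9 and seat3 below 0.006 m), for 0.05 s.
At the end, for the whole second after the job is handed in: the scoop stands upright (within 0.06 rad) and at rest on the scale's pan, its middle within 25 mm of the pan's centre and its underside within 4 mm of the pan top, with a ball within 6 mm of each of the four seats, and every other ball inside the hopper (distance between any of ball0, ball1, ball2, ball3, ball4, ball5, ball6, ball7, ball8, ball9 and seat0 below 0.006 m and distance between any of ball0, ball1, ball2, ball3, ball4, ball5, ball6, ball7, ball8, ball9 and seat1 below 0.006 m and distance between any of ball0, ball1, ball2, ball3, ball4, ball5, ball6, ball7, ball8, ball9 and seat2 below 0.006 m and distance between any of ball0, ball1, ball2, ball3, ball4, ball5, ball6, ball7, ball8, ball9 and seat3 below 0.006 m and ((distance between ball0 and seat0 below 0.006 m or distance between ball0 and seat1 below 0.006 m or distance between ball0 and seat2 below 0.006 m or distance between ball0 and seat3 below 0.006 m) or (x of ball0 in the frame of hopper between -0.135 and 0.135 m and y of ball0 in the frame of hopper between -0.03 and 0.03 m and z of ball0 in the frame of hopper between 0.012 and 0.085 m)) and ((distance between ball1 and seat0 below 0.006 m or distance between ball1 and seat1 below 0.006 m or distance between ball1 and seat2 below 0.006 m or distance between ball1 and seat3 below 0.006 m) or (x of ball1 in the frame of hopper between -0.135 and 0.135 m and y of ball1 in the frame of hopper between -0.03 and 0.03 m and z of ball1 in the frame of hopper between 0.012 and 0.085 m)) and ((distance between ball2 and seat0 below 0.006 m or distance between ball2 and seat1 below 0.006 m or distance between ball2 and seat2 below 0.006 m or distance between ball2 and seat3 below 0.006 m) or (x of ball2 in the frame of hopper between -0.135 and 0.135 m and y of ball2 in the frame of hopper between -0.03 and 0.03 m and z of ball2 in the frame of hopper between 0.012 and 0.085 m)) and ((distance between ball3 and seat0 below 0.006 m or distance between ball3 and seat1 below 0.006 m or distance between ball3 and seat2 below 0.006 m or distance between ball3 and seat3 below 0.006 m) or (x of ball3 in the frame of hopper between -0.135 and 0.135 m and y of ball3 in the frame of hopper between -0.03 and 0.03 m and z of ball3 in the frame of hopper between 0.012 and 0.085 m)) and ((distance between ball4 and seat0 below 0.006 m or distance between ball4 and seat1 below 0.006 m or distance between ball4 and seat2 below 0.006 m or distance between ball4 and seat3 below 0.006 m) or (x of ball4 in the frame of hopper between -0.135 and 0.135 m and y of ball4 in the frame of hopper between -0.03 and 0.03 m and z of ball4 in the frame of hopper between 0.012 and 0.085 m)) and ((distance between ball5 and seat0 below 0.006 m or distance between ball5 and seat1 below 0.006 m or distance between ball5 and seat2 below 0.006 m or distance between ball5 and seat3 below 0.006 m) or (x of ball5 in the frame of hopper between -0.135 and 0.135 m and y of ball5 in the frame of hopper between -0.03 and 0.03 m and z of ball5 in the frame of hopper between 0.012 and 0.085 m)) and ((distance between ball6 and seat0 below 0.006 m or distance between ball6 and seat1 below 0.006 m or distance between ball6 and seat2 below 0.006 m or distance between ball6 and seat3 below 0.006 m) or (x of ball6 in the frame of hopper between -0.135 and 0.135 m and y of ball6 in the frame of hopper between -0.03 and 0.03 m and z of ball6 in the frame of hopper between 0.012 and 0.085 m)) and ((distance between ball7 and seat0 below 0.006 m or distance between ball7 and seat1 below 0.006 m or distance between ball7 and seat2 below 0.006 m or distance between ball7 and seat3 below 0.006 m) or (x of ball7 in the frame of hopper between -0.135 and 0.135 m and y of ball7 in the frame of hopper between -0.03 and 0.03 m and z of ball7 in the frame of hopper between 0.012 and 0.085 m)) and ((distance between ball8 and seat0 below 0.006 m or distance between ball8 and seat1 below 0.006 m or distance between ball8 and seat2 below 0.006 m or distance between ball8 and seat3 below 0.006 m) or (x of ball8 in the frame of hopper between -0.135 and 0.135 m and y of ball8 in the frame of hopper between -0.03 and 0.03 m and z of ball8 in the frame of hopper between 0.012 and 0.085 m)) and ((distance between ball9 and seat0 below 0.006 m or distance between ball9 and seat1 below 0.006 m or distance between ball9 and seat2 below 0.006 m or distance between ball9 and seat3 below 0.006 m) or (x of ball9 in the frame of hopper between -0.135 and 0.135 m and y of ball9 in the frame of hopper between -0.03 and 0.03 m and z of ball9 in the frame of hopper between 0.012 and 0.085 m)) and horizontal distance between scoop_middle and pan_centre below 0.025 m and z of scoop in the frame of pan_centre between -0.004 and 0.004 m and angle between scoop's own z axis and vertical below 0.06 rad and linear speed of scoop below 0.02 m/s); the robot touches nothing.
It fails at once if blade driven up against its stop (lift over 9.5 mm) (value of joint strike above 0.0095 m).
It fails at once if fingers touch a ball (contact force between the fingers and ball0 above 0.3 N or contact force between the fingers and ball1 above 0.3 N or contact force between the fingers and ball2 above 0.3 N or contact force between the fingers and ball3 above 0.3 N or contact force between the fingers and ball4 above 0.3 N or contact force between the fingers and ball5 above 0.3 N or contact force between the fingers and ball6 above 0.3 N or contact force between the fingers and ball7 above 0.3 N or contact force between the fingers and ball8 above 0.3 N or contact force between the fingers and ball9 above 0.3 N).
It fails at once if jar, collet or screwdriver moved more than 20 mm (distance of any of oil, collet, driver from where it was at the start of the episode above 0.02 m).
It also fails if it takes over 61 s, if anything falls off the work surface, if the arm or the gripper's body presses on something with over 40 N, if the wrist force passes 120 N, or if a joint passes its speed limit or range.

## Robot

A 6-joint arm with a two-finger parallel gripper is mounted at the origin on the work surface. World frame = base frame: x ahead of the robot, y to its left, z up, the work surface at z = 0. Lengths are in m, angles in rad, forces in N, time in s.
With the tool pointing down it reaches from about 0.35 to 0.85 m from the base axis. Payload 8.1 kg.
Tool frame: the origin (TCP) lies at the very end of the fingers, on their centre line; the grasp point (between the pads) lies 19 mm behind it; z points along the fingers, y is the direction in which the jaws open and shut (so a half turn about z gives the same grasp; the last joint's range is limited). The gripper opens to 93 mm and grips with 3 to 60 N. Pads are 15 mm wide; open, the fingers measure 128 mm over their backs; the gripper's body (75 mm by 188 mm) begins 65 mm behind the grasp point.
Start: joints at [-0.085, 0.13, 1.488, -0, 1.523, -0.085], TCP at [0.6, 0, 0.219] pointing down, gripper open.
Joint ranges: [-2.96, 2.96], [-0.89, 2.26], [0.02, 2.5], [-1.34, 4.48], [0, 2.73], [-2.66, 2.66]. Speed limits (rad/s): [2.39, 2.39, 2.79, 3.14, 3.14, 3.14].

## Interface

Orientations are given as a 3x3 rotation matrix whose columns are the frame's x, y, z axes.
In Python, from plant import arm, cams, spotter gives the robot as it stands.
- The arm moves only by the tool send_rows, never from a script. Its argument "targets" is a list of rows, each an object with "gripper": the finger opening in mm, from 0 to 93; "travel": the shift along the world's x, y, z in mm, a list of three; "rot": the turn, a rotation vector about the world's x, y, z in rad, a list of three. A call has 1 to 8 rows; each row is the pose to reach, as a shift and turn from the pose commanded when the call began; what a row does not reach only later rows make up. A row lasts 1/10 s, in which the tool goes at most 50 mm and 8.59 degrees, less where a joint would pass 70% of its speed; a pose out of reach is approached as far as the arm can. A call with a gripper value outside its range is refused whole. The fingers move at their own pace and stop on an object; "force" is the grip in N (left out, the last holds). Time passes only in rows, so rows that repeat a pose let the fingers close. It gives the time, the measured TCP pose, the force and the opening at its end, in the units of the state.
- arm.read_state(): the state, without advancing time (a new reading comes with each control period).
- cams.capture(name): name is "scene" or "side" or "wrist"; returns a dict with "frame" (400x640x3 uint8, red, green, blue), "fx", "fy", "cx", "cy" (pixels), "camera_from_world" (4x4, takes a point from world to camera coordinates). Camera axes: x right, y up, looking along -z (the intrinsics and any distortion apply to the point x, -y, -z); pixel columns grow to the right and rows downward; lengths in m; the calibration is good to about 2 mm. A picture is of the moment at which its call begins. There is no depth.
- arm.hand_in(): hands the job in, once; it reports no verdict.
Trained networks look in a picture, given as the dict that the camera call returned (one of the last four; its "shot" number tells which), for a name from the list of things; names that differ only in an ending like _2 or _b are one class to them, and where a whole thing is asked for, a point or a joint stands for the part that bears it (a point fixed in the world has none). Each returns a list of dicts, best first, with "p" (0 to 1); they miss things now and then, are a little off and sometimes report something else, mostly with a low value. They report only what shows in the picture. A call takes as long as a camera call.
- spotter.find_in(query, picture): "at" ([x, y, z] in m, in the coordinates of the camera as it stood for that picture, good to about 4 mm: the middle of the surface that is visible of it).
- spotter.landmark_of(query, picture): "at" ([x, y, z] in m, in the coordinates of the camera as it stood for that picture, good to about 4 mm: a listed point, or the origin of a listed thing).
The state is a dict: "clock": time; "joint_pos": joint angles; "qd": joint speeds; "joint_efforts": joint torques, N m; "tcp_pos": TCP position; "ee_rot": TCP orientation; "force": force on the tool from outside, world axes, zero at the start; "torque": the same for the moment, N m; "width": finger opening in m.
Only numpy, scipy, OpenCV 4.12 (cv2) and the standard library are available. Lean on these libraries where they do the work, as an engineer would, in place of code of your own. Each camera call takes 0.05 s, during which the arm holds its last target.

## Working session

There is one attempt and no reset: what is moved stays moved. The work goes in short steps, Python scripts to look and compute and a tool call to move; the robot and the scene stay as the last step left them, time stands still between calls to the robot, and variables do not carry over. Pictures are saved under pics/ and viewed, and the job is handed in when it is done.

Besides the shell and the picture viewer there is one more tool, called by a JSON object that holds its "op" and its "data", one argument or row to a line. send_rows: Moves the arm, as the interface text tells. Its arguments: {"type":"object","properties":{"targets":{"type":"array","items":{"type":"object","properties":{"gripper":{"type":"number"},"travel":{"type":"array","items":{"type":"number"}},"rot":{"type":"array","items":{"type":"number"}}}}},"force":{"type":"number"}},"required":["targets"]}

```bash
ls; mkdir -p pics
cat > h.py <<'E'
import numpy as np, cv2
from plant import arm, cams, spotter
def w(p,at):
    T=np.linalg.inv(p["camera_from_world"]); return (T@np.r_[at,1])[:3]
def px(p,X):
    c=(p["camera_from_world"]@np.r_[X,1])[:3]; c=c*[1,-1,-1]
    return p["cx"]+p["fx"]*c[0]/c[2], p["cy"]+p["fy"]*c[1]/c[2]
def save(p,n): cv2.imwrite(f"pics/{n}.png",p["frame"][:,:,::-1])
E
python3 - <<'E'
from h import *
s=arm.read_state(); print(s["clock"],s["tcp_pos"],s["ee_rot"])
for c in("scene","side"):
    p=cams.capture(c); save(p,c+"0"); print(c,p.keys(),p["fx"],p["cx"],p["cy"])
    for q in["hopper","blade_edge","scoop","scoop_middle","scale","pan_centre","seat0","seat1","oil","collet","driver"]:
        print(q,[(round(d["p"],2),(w(p,d["at"])*1000).round(0)) for d in spotter.landmark_of(q,p)[:3]])
E
```

```text
pics
0.0 [5.99441221e-01 9.02565026e-05 2.17636462e-01] [[-4.96396569e-05  9.99998395e-01 -1.79107331e-03]
 [ 9.99999987e-01  4.99200153e-05  1.56486543e-04]
 [ 1.56575702e-04 -1.79106552e-03 -9.99998384e-01]]
scene dict_keys(['frame', 'fx', 'fy', 'cx', 'cy', 'camera_from_world', 'shot']) 483.2255065428229 318.9817413714131 200.98038195983125
hopper [(0.94, array([578., -30.,   2.])), (0.24, array([579., -27.,  69.])), (0.17, array([516., 253.,  13.]))]
blade_edge [(0.55, array([578., -26.,  66.])), (0.45, array([ 501., -257.,    0.]))]
scoop [(0.75, array([477., 253.,  -1.])), (0.7, array([607., -21.,  23.]))]
scoop_middle [(0.83, array([513., 259.,   1.]))]
scale [(0.63, array([ 503., -261.,   -1.])), (0.56, array([578., -29.,   2.]))]
pan_centre [(0.59, array([ 502., -255.,   45.])), (0.36, array([513., 260.,   4.]))]
seat0 [(0.95, array([518., 254.,  10.])), (0.88, array([537., 258.,  11.])), (0.68, array([517., 270.,   9.]))]
seat1 [(0.95, array([518., 254.,  10.])), (0.88, array([537., 258.,  11.])), (0.68, array([517., 270.,   9.]))]
oil [(0.79, array([ 672., -171.,    1.]))]

[... 250 characters left out ...]
08683
hopper [(0.8, array([577., -30.,   3.]))]
blade_edge [(0.5, array([576., -30.,  64.]))]
scoop [(0.98, array([477., 250.,   1.]))]
scoop_middle [(0.79, array([514., 258.,   1.]))]
scale [(0.95, array([ 500., -260.,    0.])), (0.48, array([ 502., -255.,   43.]))]
pan_centre [(0.81, array([ 502., -255.,   39.])), (0.6, array([507., 438.,  -3.]))]
seat0 [(0.9, array([530., 276.,  12.])), (0.85, array([538., 258.,   7.])), (0.6, array([518., 250.,   8.]))]
seat1 [(0.9, array([530., 276.,  12.])), (0.85, array([538., 258.,   7.])), (0.6, array([518., 250.,   8.]))]
oil [(0.92, array([ 670., -176.,    0.]))]
collet [(0.63, array([693., 160.,  -3.]))]
driver [(0.63, array([506., 439.,  -2.]))]
```

View pics/scene0.png

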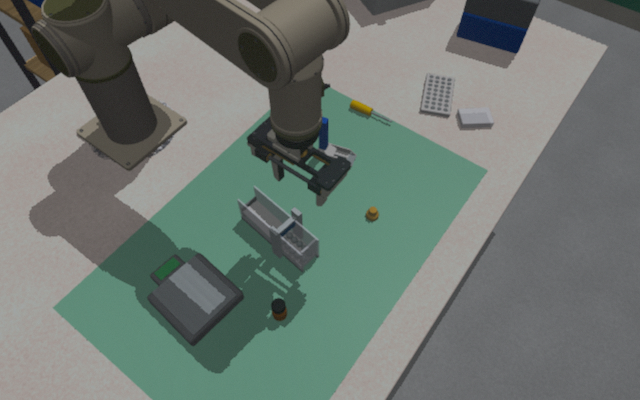

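View pics/side0.png

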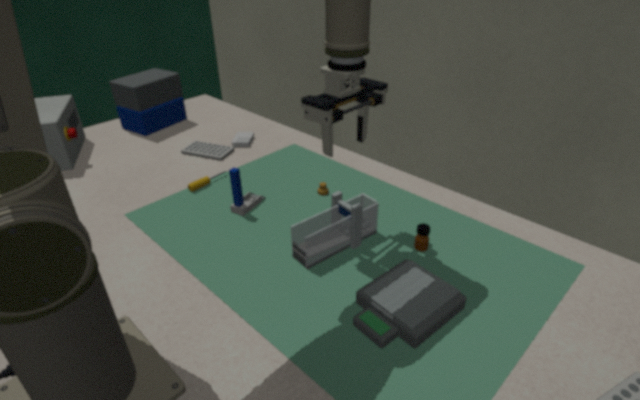

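Run:
```python
from h import *
p=cams.capture("wrist"); save(p,"w0")
T=np.linalg.inv(p["camera_from_world"]);print(T.round(3),p["fx"],p["cx"],p["cy"])
for q in["hopper","blade_edge","ball0"]:
        print(q,[(round(d["p"],2),(w(p,d["at"])*1000).round(0)) for d in spotter.landmark_of(q,p)[:12]])
```

```text
[[ 1.    -0.     0.001  0.6  ]
 [-0.     0.967  0.256  0.071]
 [-0.001 -0.256  0.967  0.385]
 [ 0.     0.     0.     1.   ]] 297.1962846710843 318.22220270273993 203.08703661029637
hopper [(0.83, array([577., -28.,  -2.]))]
blade_edge [(0.73, array([582., -25.,  63.]))]
ball0 [(0.67, array([600., -42.,  25.])), (0.62, array([587., -43.,  29.])), (0.59, array([641., -22.,  23.])), (0.59, array([615., -47.,  25.])), (0.57, array([622., -23.,  24.])), (0.49, array([586., -20.,  26.])), (0.48, array([637., -41.,  25.])), (0.38, array([605., -20.,  25.]))]
```

View pics/w0.png

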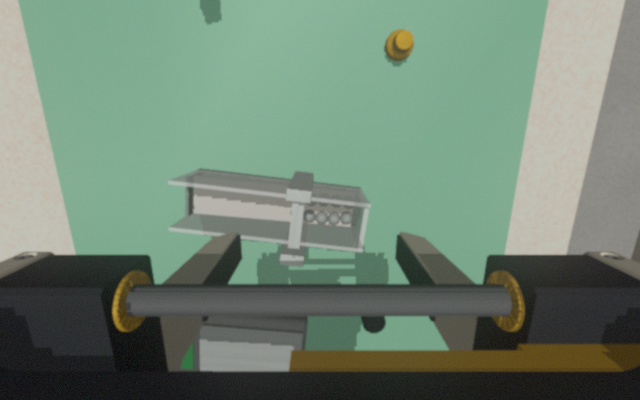

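Run:
```python
import cv2
i=cv2.imread("pics/w0.png")[150:280,150:390]
cv2.imwrite("pics/w0c.png",cv2.resize(i,None,fx=3.3,fy=3.3,interpolation=cv2.INTER_CUBIC))
```

```text
(no output)
```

View pics/w0c.png

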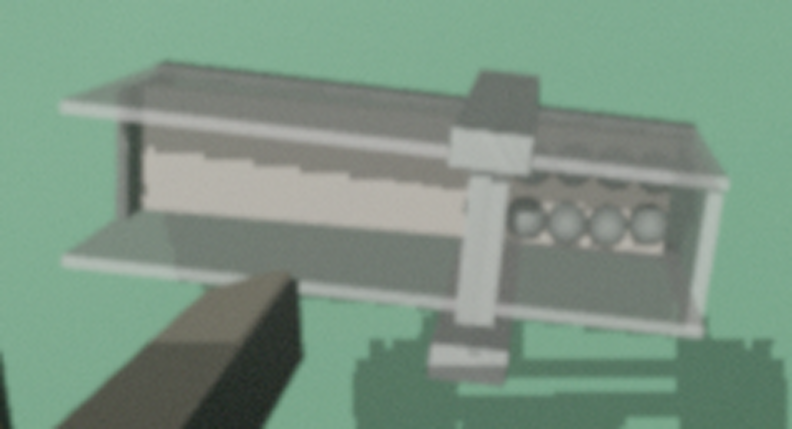

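```bash
cat >> h.py <<'E'
def ray(p,u,v,z):
    T=np.linalg.inv(p["camera_from_world"]); d=T[:3,:3]@np.array([(u-p["cx"])/p["fx"],-(v-p["cy"])/p["fy"],-1]); o=T[:3,3]
    return o+d*(z-o[2])/d[2]
E
python3 - <<'E'
from h import *
p=cams.capture("wrist")
f=lambda u,v,z:ray(p,150+u/3.3,150+v/3.3,z)*1000
for n,u,v,z in[("A",452,128,.112),("B",535,137,.112),("C",428,370,.112),("D",506,378,.112),("L1",62,105,.085),("L2",65,262,.085),("R1",725,183,.085),("R2",700,330,.085),("R1",725,183,.089),("R2",700,330,.089)]:
    print(n,f(u,v,z).round(1))
E
```

```text
A [570.9  12.2 112. ]
B [594.5   9.6 112. ]
C [561.6 -62.9 112. ]
D [585.3 -65.6 112. ]
L1 [447.   13.7  85. ]
L2 [441.3 -38.   85. ]
R1 [654.1 -11.3  85. ]
R2 [648.1 -61.7  85. ]
R1 [653.4 -10.3  89. ]
R2 [647.4 -59.9  89. ]
```

{"op": "send_rows", "data": {
  "targets": [
    {"gripper":60,"travel":[-25,40,10],"rot":[0,0,0]},
    {"gripper":60,"travel":[-50,80,10],"rot":[0,0,0]},
    {"gripper":60,"travel":[-75,120,10],"rot":[0,0,0]},
    {"gripper":60,"travel":[-100,160,10],"rot":[0,0,0]},
    {"gripper":60,"travel":[-120,190,10],"rot":[0,0,0]},
    {"gripper":60,"travel":[-120,190,10],"rot":[0,0,0]},
    {"gripper":60,"travel":[-120,190,10],"rot":[0,0,0]}
  ]
}}

```text
clock: 2.15
tcp_pos: [0.4799, 0.1905, 0.2289]
ee_rot: [[-0.002, 1.0, 0.001], [1.0, 0.002, -0.0], [-0.0, 0.001, -1.0]]
force: [0.8, 0.0, 0.8]
width: 0.0601
```

Run:
```python
from h import *
p=cams.capture("wrist"); save(p,"w1"); print(arm.read_state()["tcp_pos"],arm.read_state()["width"])
for q in["scoop","scoop_middle","seat0"]:
        print(q,[(round(d["p"],2),(w(p,d["at"])*1000).round(0)) for d in spotter.landmark_of(q,p)[:4]])
```

```text
[0.48028942 0.1897658  0.22877852] 0.060323259417439046
scoop [(0.61, array([477., 250.,  -2.])), (0.37, array([692., 162.,  -2.]))]
scoop_middle [(0.83, array([512., 257.,  -4.]))]
seat0 [(0.9, array([538., 261.,  13.])), (0.79, array([527., 274.,  11.])), (0.64, array([513., 269.,  14.]))]
```

View pics/w1.png

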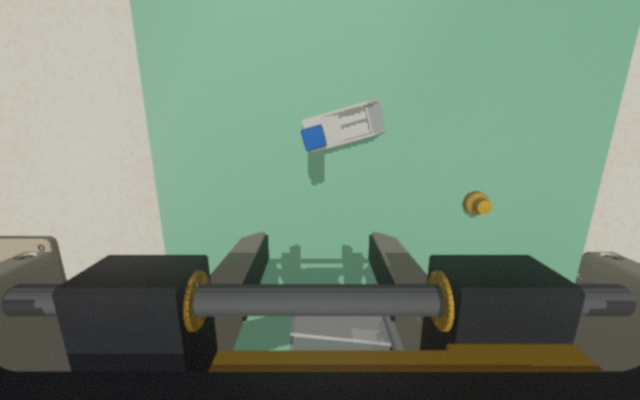

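Run:
```python
import cv2
i=cv2.imread("pics/w1.png")[80:180,280:410]
cv2.imwrite("pics/w1c.png",cv2.resize(i,None,fx=6,fy=6,interpolation=cv2.INTER_CUBIC))
```

```text
(no output)
```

View pics/w1c.png

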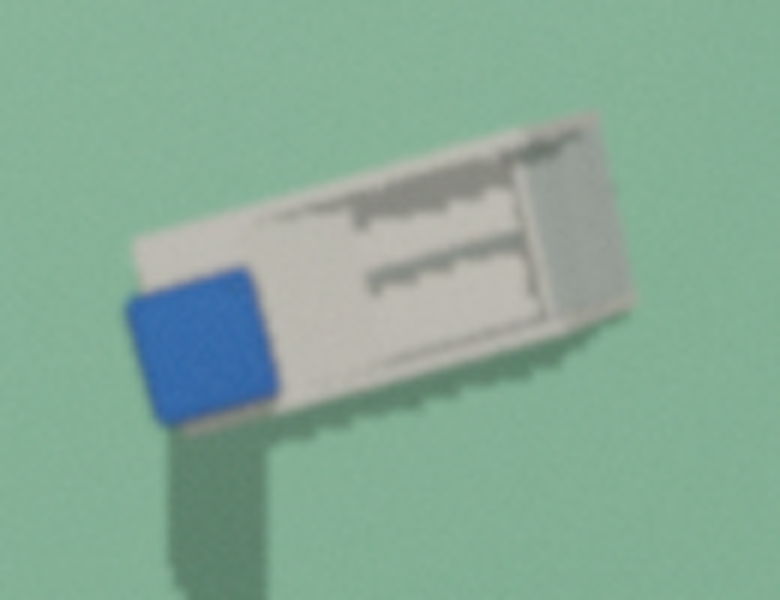

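Run:
```python
from h import *
p=cams.capture("wrist")
f=lambda u,v,z:ray(p,280+u/6,80+v/6,z)*1000
a=f(133,240,.019);b=f(525,128,.019);t=(f(600,112,0.002)+f(633,305,0.002))/2
print("handle",f(203,347,.126)); print("edge yaw",np.degrees(np.arctan2(*(b-a)[1::-1])))
print("tip mid",t)
c,d=f(277,392,.126),f(162,425,.126);print(np.degrees(np.arctan2(*(c-d)[1::-1])),np.linalg.norm(c-d))
c,d=f(245,268,.126),f(128,300,.126);print(np.degrees(np.arctan2(*(c-d)[1::-1])),np.linalg.norm(c-d))
h=f(203,347,.126); print(np.degrees(np.arctan2(*(t-h)[1::-1])),np.linalg.norm((t-h)[:2]))
```

```text
handle [477.10832099 248.10221578 126.        ]
edge yaw 15.235618148232469
tip mid [562.77509312 270.94560208   2.        ]
15.705124814493587 17.783910169408173
14.728013048976623 17.7187650504987
14.930738892871796 88.66011586272286
```

{"op": "send_rows", "data": {
  "targets": [
    {"gripper":50,"travel":[-1,30,0],"rot":[0,0,0.13]},
    {"gripper":50,"travel":[-2.7,58.3,0],"rot":[0,0,0.264]},
    {"gripper":50,"travel":[-2.7,58.3,0],"rot":[0,0,0.264]},
    {"gripper":50,"travel":[-2.7,58.3,-45],"rot":[0,0,0.264]},
    {"gripper":50,"travel":[-2.7,58.3,-85],"rot":[0,0,0.264]},
    {"gripper":50,"travel":[-2.7,58.3,-85],"rot":[0,0,0.264]}
  ]
}}

```text
clock: 3.0
tcp_pos: [0.4736, 0.2456, 0.1372]
ee_rot: [[-0.258, 0.966, -0.01], [0.966, 0.258, -0.005], [-0.002, -0.011, -1.0]]
force: [-0.5, -0.8, -0.5]
width: 0.0501
```

Run:
```python
from h import *
p=cams.capture("wrist"); save(p,"w2");s=arm.read_state(); print(s["tcp_pos"],s["width"],s["force"])
print(px(p,s["tcp_pos"]))
```

```text
[0.47534284 0.24641849 0.14083097] 0.04986189952530809 [-0.53538584  0.84122282  0.62313297]
(np.float64(320.9175239922935), np.float64(247.5569126996159))
```

View pics/w2.png

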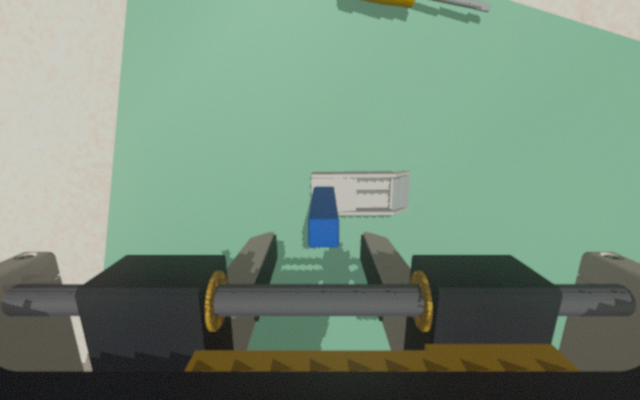

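{"op": "send_rows", "data": {
  "force": 25,
  "targets": [
    {"gripper":50,"travel":[0,0,-35],"rot":[0,0,0]},
    {"gripper":50,"travel":[0,0,-56],"rot":[0,0,0]},
    {"gripper":50,"travel":[0,0,-56],"rot":[0,0,0]},
    {"gripper":50,"travel":[0,0,-56],"rot":[0,0,0]}
  ]
}}

```text
clock: 3.45
tcp_pos: [0.4787, 0.2484, 0.0901]
ee_rot: [[-0.26, 0.966, 0.002], [0.966, 0.26, 0.001], [0.0, 0.002, -1.0]]
force: [-0.7, 0.8, 0.4]
width: 0.0498
```

Run:
```python
from h import *
p=cams.capture("wrist"); save(p,"w3");s=arm.read_state(); print(s["tcp_pos"],s["width"],s["force"])
```

```text
[0.47915747 0.24868729 0.09058977] 0.05013369678998545 [ 1.31798507 -0.03577099  0.9716914 ]
```

View pics/w3.png

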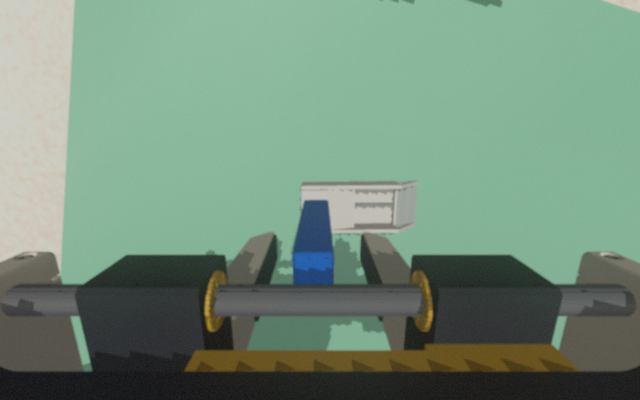

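{"op": "send_rows", "data": {
  "force": 25,
  "targets": [
    {"gripper":30,"travel":[0,0,0],"rot":[0,0,0]},
    {"gripper":22,"travel":[0,0,0],"rot":[0,0,0]},
    {"gripper":15,"travel":[0,0,0],"rot":[0,0,0]},
    {"gripper":15,"travel":[0,0,0],"rot":[0,0,0]},
    {"gripper":15,"travel":[0,0,0],"rot":[0,0,0]},
    {"gripper":15,"travel":[0,0,0],"rot":[0,0,0]}
  ]
}}

```text
clock: 4.1
tcp_pos: [0.4777, 0.2483, 0.0879]
ee_rot: [[-0.261, 0.965, 0.001], [0.965, 0.261, -0.0], [-0.0, 0.001, -1.0]]
force: [1.1, 0.1, 2.3]
width: 0.02
```

Run:
```python
from h import *
s=arm.read_state(); print(s["tcp_pos"],s["width"],s["force"])
```

```text
[0.47766665 0.2482996  0.08794614] 0.01996633938156876 [1.09248886 0.13511826 2.31624514]
```

{"op": "send_rows", "data": {
  "force": 40,
  "targets": [
    {"gripper":15,"travel":[0,0,30],"rot":[0,0,0]},
    {"gripper":15,"travel":[0,0,70],"rot":[0,0,0]},
    {"gripper":15,"travel":[0,0,110],"rot":[0,0,0]},
    {"gripper":15,"travel":[0,-35,140],"rot":[0,0,-0.08]},
    {"gripper":15,"travel":[0,-75,140],"rot":[0,0,-0.2]},
    {"gripper":15,"travel":[0,-115,140],"rot":[0,0,-0.3]},
    {"gripper":15,"travel":[0,-155,140],"rot":[0,0,-0.38]},
    {"gripper":15,"travel":[0,-190,140],"rot":[0,0,-0.38]}
  ]
}}

```text
clock: 4.9
tcp_pos: [0.4767, 0.0567, 0.2272]
ee_rot: [[0.119, 0.993, -0.001], [0.993, -0.119, -0.0], [-0.0, -0.001, -1.0]]
force: [0.8, -0.1, -1.4]
width: 0.0198
```

{"op": "send_rows", "data": {
  "targets": [
    {"gripper":15,"travel":[0,-35,0],"rot":[0,0,0]},
    {"gripper":15,"travel":[-1.6,-65,0],"rot":[0,0,0]},
    {"gripper":15,"travel":[-1.6,-73.5,0],"rot":[0,0,0]},
    {"gripper":15,"travel":[-1.6,-73.5,0],"rot":[0,0,0]},
    {"gripper":15,"travel":[-1.6,-73.5,0],"rot":[0,0,0]},
    {"gripper":15,"travel":[-1.6,-73.5,0],"rot":[0,0,0]}
  ]
}}

```text
clock: 5.5
tcp_pos: [0.4757, -0.014, 0.2275]
ee_rot: [[0.114, 0.993, -0.0], [0.993, -0.114, 0.0], [0.0, -0.0, -1.0]]
force: [0.2, -0.4, -2.4]
width: 0.0197
```

Run:
```python
from h import *
p=cams.capture("wrist"); save(p,"w4");s=arm.read_state(); print(s["clock"],s["tcp_pos"],s["width"],s["force"],s["torque"]);print(s["ee_rot"].round(3))
i=p["frame"][150:310,180:500,::-1]
cv2.imwrite("pics/w4c.png",cv2.resize(i,None,fx=2.5,fy=2.5,interpolation=cv2.INTER_CUBIC))
for q in["scoop","scoop_middle","hopper","blade_edge","seat0"]:
        print(q,[(round(d["p"],2),(w(p,d["at"])*1000).round(0)) for d in spotter.landmark_of(q,p)[:4]])
```

```text
5.55 [ 0.47569429 -0.0139723   0.2274928 ] 0.019601657882835914 [ 0.50058679 -0.54774342 -1.09463177] [ 0.0044723   0.01910053 -0.00084127]
[[ 0.114  0.993 -0.   ]
 [ 0.993 -0.114  0.   ]
 [ 0.    -0.    -1.   ]]
scoop [(0.58, array([475., -14., 138.]))]
scoop_middle [(0.72, array([514., -18., 141.]))]
hopper [(0.79, array([578., -28.,  -0.]))]
blade_edge [(0.73, array([577., -23.,  60.])), (0.15, array([585., -20.,  29.]))]
seat0 [(0.96, array([532., -10., 151.])), (0.89, array([516.,  -7., 151.])), (0.87, array([516., -27., 150.])), (0.86, array([537., -26., 152.]))]
```

View pics/w4c.png

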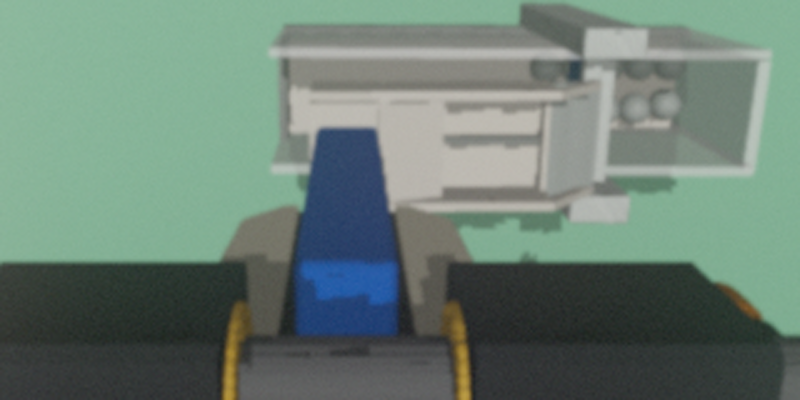

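```bash
cat >> h.py <<'E'
def R2(a): c,s=np.cos(a),np.sin(a); return np.array([[c,-s,0],[s,c,0],[0,0,1]])
def overlay(p,n,hop,scoopT,crop,k):
    x0,y0,x1,y1=crop
    im=cv2.resize(np.ascontiguousarray(p["frame"][y0:y1,x0:x1,::-1]),None,fx=k,fy=k,interpolation=cv2.INTER_CUBIC)
    def line(F,a,b,col):
        q=[tuple(int(round(t)) for t in ((np.array(px(p,F(np.array(v)/1000.)))-[x0,y0]+.5)*k)) for v in(a,b)]
        cv2.line(im,q[0],q[1],col,1,cv2.LINE_AA)
    H=lambda v:np.array([hop[0],hop[1],0])/1000.+R2(np.radians(hop[2]))@v
    for s in(1,-1):
        line(H,[-131,23.5*s,85],[68,23.5*s,85],(0,0,255))
        line(H,[-131,23.5*s,20+.0875*131],[68,23.5*s,20-.0875*68],(0,255,255))
        P=[[-12,39.5*s,112],[12,39.5*s,112]]; line(H,P[0],P[1],(0,0,255))
        line(H,[12*s,39.5,112],[12*s,-39.5,112],(0,0,255))
    line(H,[-131,-23.5,45],[-131,23.5,45],(0,0,255)); line(H,[68,-23.5,89],[68,23.5,89],(0,0,255))
    if scoopT is not None:
        S=lambda v:scoopT[:3,3]+scoopT[:3,:3]@v
        for s in(1,-1):
            line(S,[-12,20.5*s,19],[69.5,20.5*s,19],(255,0,0)); line(S,[-12,20.5*s,0],[69.5,20.5*s,0],(255,0,255))
        line(S,[88,-20,2],[88,20,2],(255,0,0))
        line(S,[10,-10,126],[10,10,126],(255,255,0));line(S,[-10,10,126],[10,10,126],(255,255,0))
    cv2.imwrite(f"pics/{n}.png",im)
def scoopT(s,g=.088):
    R=s["ee_rot"]; T=np.eye(4); T[:3,:3]=np.c_[R[:,1],R[:,0],-R[:,2]]; T[:3,3]=s["tcp_pos"]+R[:,2]*g; return T
E
python3 - <<'E'
from h import *
p=cams.capture("wrist");s=arm.read_state()
T=scoopT(s);print(T.round(3))
overlay(p,"w5",(578,-27.2,-6.7),T,(270,140,500,260),3.4)
E
```

```text
[[ 0.993  0.115  0.     0.476]
 [-0.115  0.993 -0.    -0.015]
 [-0.     0.     1.     0.14 ]
 [ 0.     0.     0.     1.   ]]
```

View pics/w5.png

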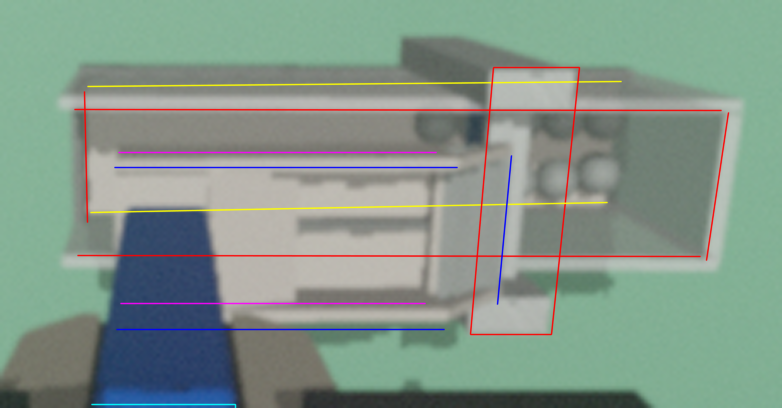

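Run:
```python
from h import *
p=cams.capture("wrist");s=arm.read_state()
overlay(p,"w6",(578,-27.2,-6.7),scoopT(s),(295,170,430,250),5.9)
i=p["frame"][170:250,295:430,::-1]
cv2.imwrite("pics/w6n.png",cv2.resize(i,None,fx=5.9,fy=5.9,interpolation=cv2.INTER_CUBIC))
```

```text
(no output)
```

View pics/w6n.png

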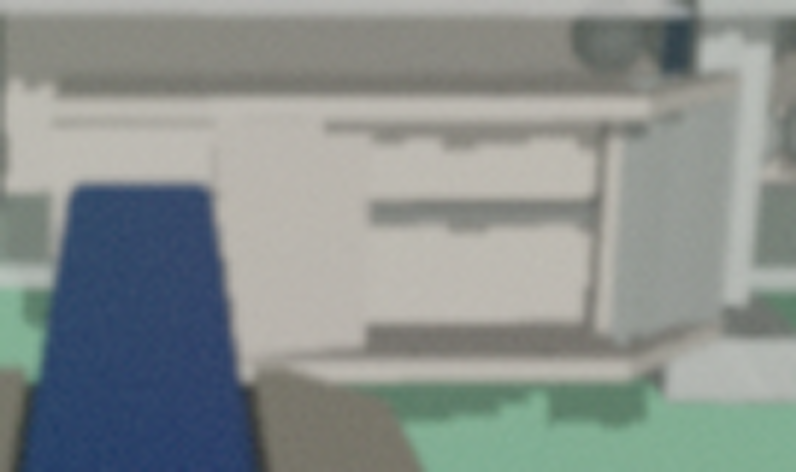

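View pics/w6.png

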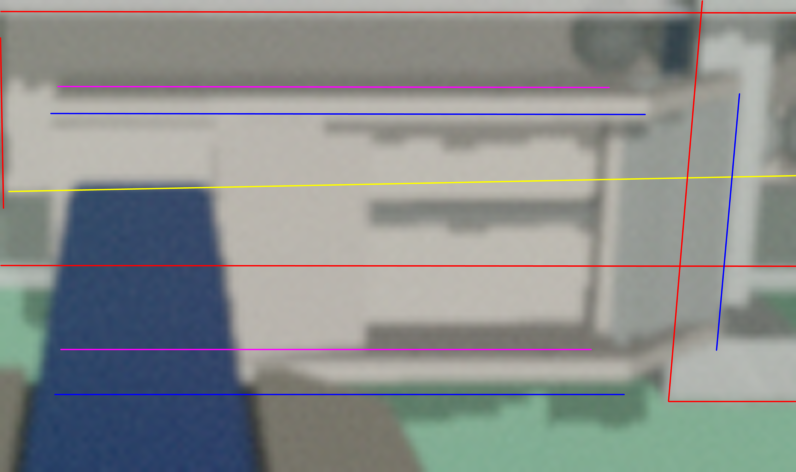

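{"op": "send_rows", "data": {
  "targets": [
    {"gripper":15,"travel":[2,-2,0],"rot":[0.005,0.043,0]},
    {"gripper":15,"travel":[4.6,-4.2,-15],"rot":[0.0102,0.0867,0]},
    {"gripper":15,"travel":[4.6,-4.2,-30],"rot":[0.0102,0.0867,0]},
    {"gripper":15,"travel":[4.6,-4.2,-30],"rot":[0.0102,0.0867,0]},
    {"gripper":15,"travel":[4.6,-4.2,-30],"rot":[0.0102,0.0867,0]},
    {"gripper":15,"travel":[4.6,-4.2,-30],"rot":[0.0102,0.0867,0]}
  ]
}}

```text
clock: 6.5
tcp_pos: [0.4804, -0.0193, 0.1983]
ee_rot: [[0.116, 0.99, -0.085], [0.993, -0.115, 0.01], [0.0, -0.086, -0.996]]
force: [-0.4, 0.5, -1.2]
width: 0.0197
```

Run:
```python
from h import *
p=cams.capture("wrist");s=arm.read_state();T=scoopT(s);print(T.round(4),s["tcp_pos"],s["force"])
T[:3,3]+=T[:3,1]*.0024
overlay(p,"w7",(578,-27.2,-6.7),T,(265,140,500,280),3.4)
i=p["frame"][140:280,265:500,::-1]
cv2.imwrite("pics/w7n.png",cv2.resize(i,None,fx=3.4,fy=3.4,interpolation=cv2.INTER_CUBIC))
```

```text
[[ 9.897e-01  1.157e-01  8.470e-02  4.731e-01]
 [-1.152e-01  9.933e-01 -9.900e-03 -1.850e-02]
 [-8.530e-02  1.000e-04  9.964e-01  1.109e-01]
 [ 0.000e+00  0.000e+00  0.000e+00  1.000e+00]] [ 0.48056889 -0.01933827  0.1985719 ] [-0.10238157 -0.04654215 -1.91264993]
```

View pics/w7n.png

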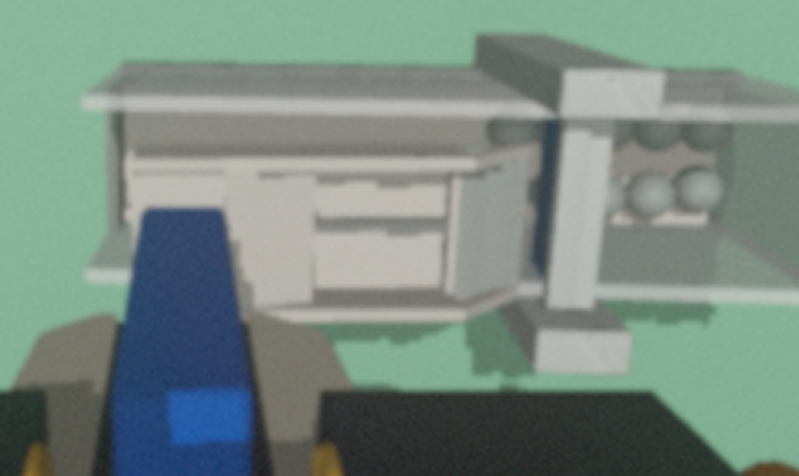

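View pics/w7.png

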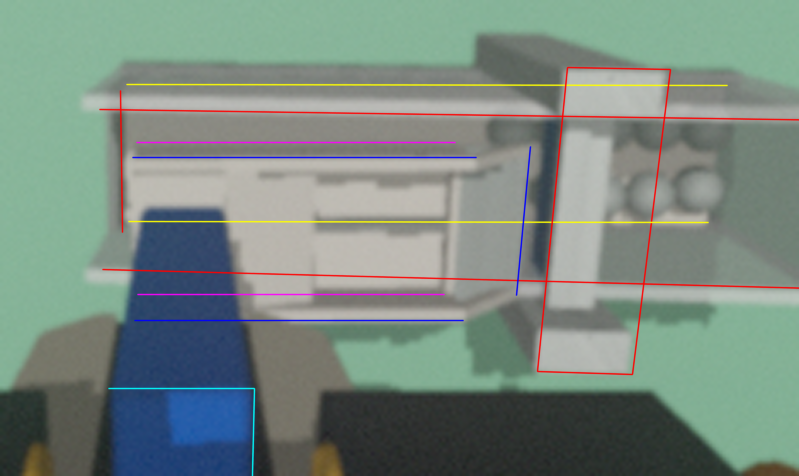

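```bash
cat >> h.py <<'E'
def inhop(T,hop=(577.5,-27.2,-6.7)):
    R=R2(np.radians(hop[2]));return R.T@(T[:3,3]-np.array([hop[0],hop[1],0])/1000.)*1000, R.T@T[:3,:3]
def rep():
    s=arm.read_state();T=scoopT(s);T[:3,3]+=T[:3,1]*.0024
    o,R=inhop(T);print("t",round(s["clock"],2),"scoop in hopper",o.round(1),"pitch",np.degrees(np.arcsin(-R[2,0])).round(2),"yaw",np.degrees(np.arctan2(R[1,0],R[0,0])).round(2),"F",(R2(np.radians(-6.7)).T@s["force"]).round(1),"tau",s["torque"].round(2),"w",round(s["width"]*1000,1))
    tip=o+R@[88,0,2];print("tip",tip.round(1),"floor@org",20-.0875*o[0],"floor@tip",20-.0875*tip[0])
E
sed -i 's/R2(np.radians(-6.7)).T@s\["force"\]/R2(np.radians(-6.7)).T@np.array(s["force"])/' h.py
python3 -c "
from h import *
rep()"
```

```text
t 6.55 scoop in hopper [-104.7   -1.1  110.9] pitch 4.89 yaw 0.06 F [-0.1 -0.1 -1.9] tau [ 0.02 -0.13 -0.01] w 19.9
tip [-16.8  -1.  105.4] floor@org 29.16101011086591 floor@tip 21.47416195472818
```

{"op": "send_rows", "data": {
  "targets": [
    {"gripper":15,"travel":[0,0.8,-20],"rot":[0,0,0]},
    {"gripper":15,"travel":[0,0.8,-40],"rot":[0,0,0]},
    {"gripper":15,"travel":[0,0.8,-60],"rot":[0,0,0]},
    {"gripper":15,"travel":[0,0.8,-74],"rot":[0,0,0]},
    {"gripper":15,"travel":[0,0.8,-74],"rot":[0,0,0]},
    {"gripper":15,"travel":[0,0.8,-74],"rot":[0,0,0]}
  ]
}}

```text
clock: 7.15
tcp_pos: [0.4806, -0.0186, 0.1243]
ee_rot: [[0.116, 0.99, -0.086], [0.993, -0.115, 0.01], [0.0, -0.087, -0.996]]
force: [0.5, -0.1, -0.8]
width: 0.0199
```

Run:
```python
from h import *
rep()
p=cams.capture("wrist")
s=arm.read_state();T=scoopT(s);T[:3,3]+=T[:3,1]*.0024
overlay(p,"w8",(577.5,-27.2,-6.7),T,(255,120,490,280),3.4)
i=p["frame"][120:280,255:490,::-1]
cv2.imwrite("pics/w8n.png",cv2.resize(i,None,fx=3.4,fy=3.4,interpolation=cv2.INTER_CUBIC))
```

```text
t 7.15 scoop in hopper [-104.9   -0.4   36.7] pitch 4.97 yaw 0.05 F [ 0.5 -0.  -0.8] tau [-0.02 -0.05 -0.03] w 19.9
tip [-17.1  -0.3  31. ] floor@org 29.1790847357196 floor@tip 21.492862982280894
```

View pics/w8n.png

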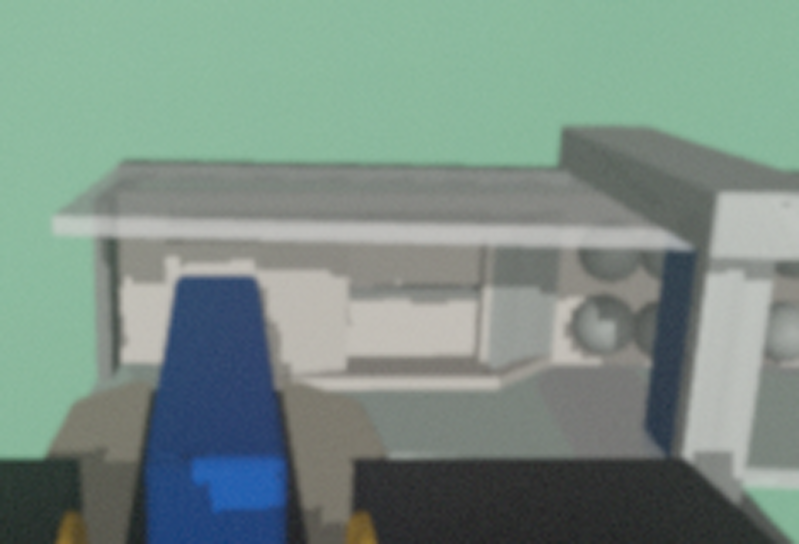

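View pics/w8.png

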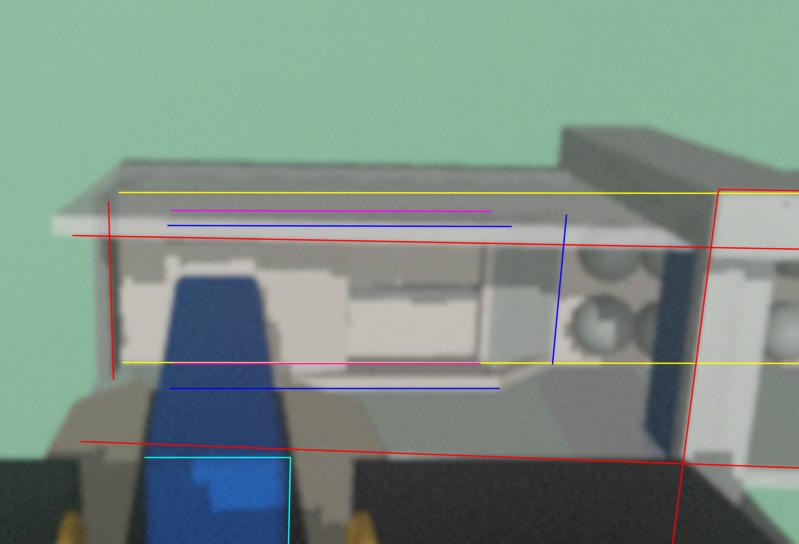

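{"op": "send_rows", "data": {
  "targets": [
    {"gripper":15,"travel":[0,0,-5],"rot":[0,0,0]},
    {"gripper":15,"travel":[0,0,-7],"rot":[0,0,0]},
    {"gripper":15,"travel":[0,0,-7.5],"rot":[0,0,0]},
    {"gripper":15,"travel":[0,0,-7.5],"rot":[0,0,0]}
  ]
}}

```text
clock: 7.6
tcp_pos: [0.4808, -0.0186, 0.1167]
ee_rot: [[0.116, 0.99, -0.085], [0.993, -0.115, 0.01], [0.0, -0.086, -0.996]]
force: [0.6, 0.6, 2.0]
width: 0.0198
```

```bash
python3 -c "
from h import *
rep()"
```

```text
t 7.6 scoop in hopper [-104.6   -0.4   29.1] pitch 4.94 yaw 0.05 F [0.5 0.7 2. ] tau [-0.02 -0.21  0.01] w 19.8
tip [-16.8  -0.3  23.5] floor@org 29.152852764042652 floor@tip 21.466354118340586
```

{"op": "send_rows", "data": {
  "targets": [
    {"gripper":15,"travel":[7.9,-0.9,-0.7],"rot":[0,0,0]},
    {"gripper":15,"travel":[15.9,-1.9,-1.4],"rot":[0,0,0]},
    {"gripper":15,"travel":[23.8,-2.8,-2.1],"rot":[0,0,0]},
    {"gripper":15,"travel":[31.8,-3.7,-2.8],"rot":[0,0,0]},
    {"gripper":15,"travel":[39.7,-4.7,-3.5],"rot":[0,0,0]},
    {"gripper":15,"travel":[47.7,-5.6,-4.2],"rot":[0,0,0]},
    {"gripper":15,"travel":[47.7,-5.6,-4.2],"rot":[0,0,0]}
  ]
}}

```text
clock: 8.3
tcp_pos: [0.5295, -0.0244, 0.1124]
ee_rot: [[0.116, 0.99, -0.085], [0.993, -0.115, 0.01], [0.0, -0.086, -0.996]]
force: [-0.3, -0.4, 4.2]
width: 0.0196
```

```bash
python3 -c "
from h import *
rep()
p=cams.capture('wrist');save(p,'w9')
p=cams.capture('side');i=p['frame'][170:290,270:410,::-1];cv2.imwrite('pics/s9.png',cv2.resize(i,None,fx=5,fy=5,interpolation=2))"
```

```text
t 8.3 scoop in hopper [-55.6  -0.5  24.8] pitch 4.94 yaw 0.05 F [-0.3 -0.4  4.2] tau [-0.02 -0.14 -0.  ] w 19.6
tip [32.2 -0.4 19.2] floor@org 24.86603258094994 floor@tip 17.179530809178924
```

View pics/w9.png

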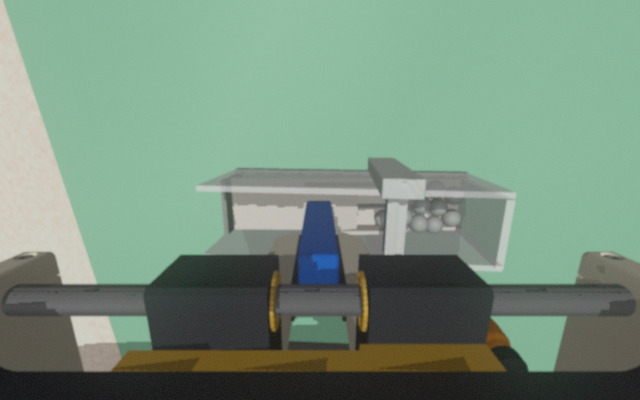

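View pics/s9.png

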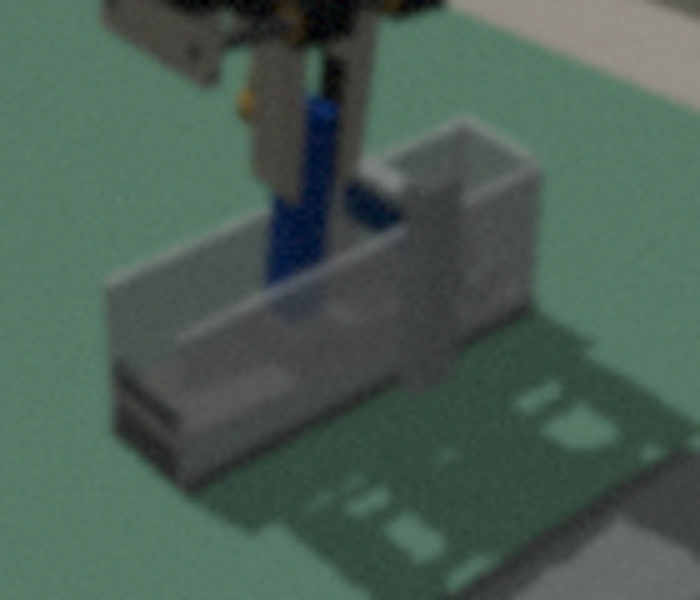

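{"op": "send_rows", "data": {
  "targets": [
    {"gripper":15,"travel":[6.0,-0.7,-0.5],"rot":[0,0,0]},
    {"gripper":15,"travel":[11.9,-1.4,-1.0],"rot":[0,0,0]},
    {"gripper":15,"travel":[17.9,-2.1,-1.6],"rot":[0,0,0]},
    {"gripper":15,"travel":[23.8,-2.8,-2.1],"rot":[0,0,0]},
    {"gripper":15,"travel":[27.8,-3.3,-2.4],"rot":[0,0,0]},
    {"gripper":15,"travel":[27.8,-3.3,-2.4],"rot":[0,0,0]}
  ]
}}

```text
clock: 9.0
tcp_pos: [0.556, -0.0274, 0.1101]
ee_rot: [[0.116, 0.989, -0.087], [0.993, -0.115, 0.01], [0.0, -0.088, -0.996]]
force: [-2.4, 0.3, 6.2]
width: 0.0197
```

```bash
python3 -c "
from h import *
rep()
p=cams.capture('wrist');save(p,'w10');i=p['frame'][150:300,200:500,::-1];cv2.imwrite('pics/w10.png',cv2.resize(i,None,fx=2.6,fy=2.6,interpolation=2))"
```

```text
t 9.0 scoop in hopper [-29.1  -0.3  22.4] pitch 5.03 yaw 0.06 F [-2.4  0.1  6.2] tau [0.04 0.52 0.02] w 19.7
tip [58.8 -0.2 16.7] floor@org 22.5432204129032 floor@tip 14.857510197305368
```

View pics/w10.png

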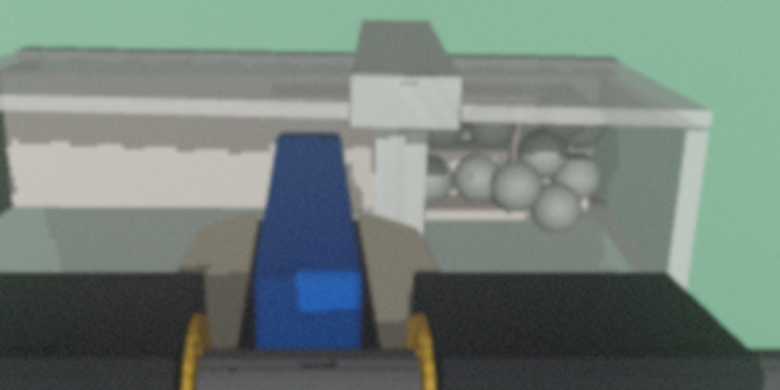

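{"op": "send_rows", "data": {
  "targets": [
    {"gripper":15,"travel":[3.0,-0.3,-0.3],"rot":[0,0,0]},
    {"gripper":15,"travel":[6.0,-0.7,-0.5],"rot":[0,0,0]},
    {"gripper":15,"travel":[7.0,-0.8,-0.6],"rot":[0,0,0]},
    {"gripper":15,"travel":[7.0,-0.8,-0.6],"rot":[0,0,0]}
  ]
}}

```text
clock: 9.45
tcp_pos: [0.5624, -0.0281, 0.1095]
ee_rot: [[0.116, 0.989, -0.088], [0.993, -0.115, 0.01], [0.0, -0.089, -0.996]]
force: [-5.7, 0.4, 9.3]
width: 0.0197
```

```bash
python3 -c "
from h import *
rep()
p=cams.capture('wrist');i=p['frame'][150:300,200:500,::-1];cv2.imwrite('pics/w11.png',cv2.resize(i,None,fx=2.6,fy=2.6,interpolation=2))
print([(round(d['p'],2),inhop(np.c_[np.zeros((3,3)),w(p,d['at'])])[0].round(0)) for d in spotter.landmark_of('ball0',p)])"
```

```text
t 9.45 scoop in hopper [-22.7  -0.3  21.8] pitch 5.08 yaw 0.06 F [-5.7 -0.3  9.3] tau [0.18 1.03 0.04] w 19.7
tip [65.1 -0.2 16. ] floor@org 21.98734218091671 floor@tip 14.302127774348055
[(0.86, array([ 54., -19.,  40.])), (0.84, array([46.,  1., 29.])), (0.62, array([62., -8., 28.])), (0.62, array([ 17., -10.,  28.])), (0.6, array([ 39., -10.,  43.])), (0.56, array([20., 11., 31.])), (0.54, array([61.,  9., 26.])), (0.5, array([33.,  8., 27.])), (0.48, array([50., 17., 39.])), (0.47, array([ 34., -11.,  27.]))]
```

View pics/w11.png

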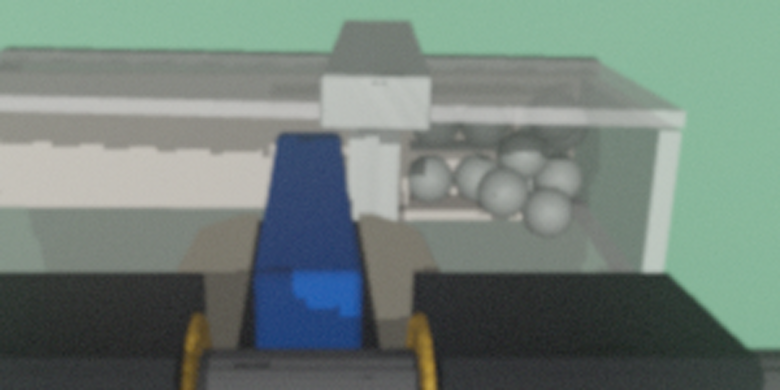

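{"op": "send_rows", "data": {
  "targets": [
    {"gripper":15,"travel":[-1.6,0.2,4.5],"rot":[-0.002,-0.0174,0]},
    {"gripper":15,"travel":[-3.2,0.4,9],"rot":[-0.0041,-0.0347,0]},
    {"gripper":15,"travel":[-4.8,0.6,13.5],"rot":[-0.0061,-0.052,0]},
    {"gripper":15,"travel":[-6.4,0.8,18],"rot":[-0.0082,-0.0694,0]},
    {"gripper":15,"travel":[-8.0,0.9,22.5],"rot":[-0.0102,-0.0867,0]},
    {"gripper":15,"travel":[-8.0,0.9,22.5],"rot":[-0.0102,-0.0867,0]},
    {"gripper":15,"travel":[-8.0,0.9,22.5],"rot":[-0.0102,-0.0867,0]}
  ]
}}

```text
clock: 10.25
tcp_pos: [0.5549, -0.0274, 0.1319]
ee_rot: [[0.116, 0.993, 0.001], [0.993, -0.116, -0.0], [-0.0, 0.001, -1.0]]
force: [-0.0, 0.6, -3.1]
width: 0.02
```

```bash
python3 -c "
from h import *
rep()
p=cams.capture('wrist');i=p['frame'][150:300,200:500,::-1];cv2.imwrite('pics/w12.png',cv2.resize(i,None,fx=2.6,fy=2.6,interpolation=2))
print([(round(d['p'],2),inhop(np.c_[np.zeros((3,3)),w(p,d['at'])])[0].round(0)) for d in spotter.landmark_of('ball0',p)])"
```

```text
t 10.25 scoop in hopper [-22.3  -0.4  43.9] pitch -0.05 yaw 0.06 F [-0.1  0.6 -3.1] tau [0.01 0.18 0.  ] w 20.0
tip [65.7 -0.3 46. ] floor@org 21.954066528647164 floor@tip 14.25423876712361
[(0.66, array([62., -5., 57.])), (0.65, array([ 52., -18.,  67.])), (0.62, array([45., -1., 59.])), (0.58, array([60., 11., 54.])), (0.58, array([32.,  9., 55.])), (0.56, array([ 37., -13.,  70.])), (0.53, array([22.,  9., 56.])), (0.53, array([ 17., -12.,  52.])), (0.45, array([34., -9., 56.]))]
```

View pics/w12.png

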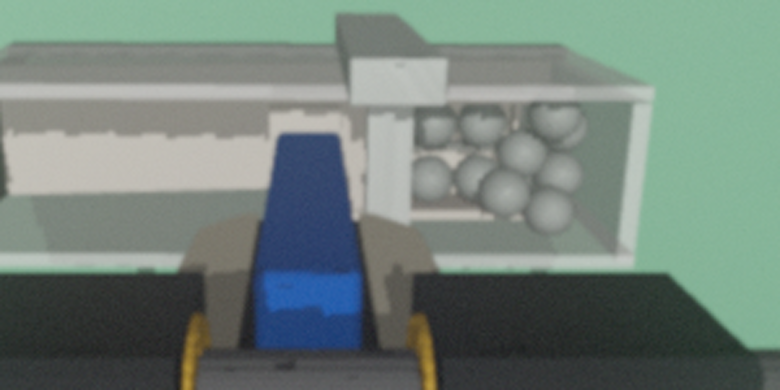

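{"op": "send_rows", "data": {
  "targets": [
    {"gripper":15,"travel":[0,0,2],"rot":[0,0,0]},
    {"gripper":15,"travel":[0,0,4],"rot":[0,0,0]},
    {"gripper":15,"travel":[0,0,6],"rot":[0,0,0]},
    {"gripper":15,"travel":[0,0,6],"rot":[0,0,0]},
    {"gripper":15,"travel":[0,0,6],"rot":[0,0,0]}
  ]
}}

```text
clock: 10.85
tcp_pos: [0.5546, -0.0274, 0.1371]
ee_rot: [[0.116, 0.993, -0.001], [0.993, -0.116, 0.0], [-0.0, -0.001, -1.0]]
force: [-0.5, 0.2, -5.5]
width: 0.0202
```

```bash
python3 -c "
from h import *
rep()
p=cams.capture('wrist');i=p['frame'][150:300,200:500,::-1];cv2.imwrite('pics/w13.png',cv2.resize(i,None,fx=2.6,fy=2.6,interpolation=2))
print([(round(d['p'],2),inhop(np.c_[np.zeros((3,3)),w(p,d['at'])])[0].round(0)) for d in spotter.landmark_of('blade_edge',p)])
rep()"
```

```text
t 10.85 scoop in hopper [-22.8  -0.4  49.1] pitch 0.04 yaw 0.05 F [-0.5  0.2 -5.5] tau [-0.01  0.31 -0.01] w 20.2
tip [65.2 -0.4 51. ] floor@org 21.994498044929003 floor@tip 14.294386030581183
[(0.72, array([-0.,  5., 64.]))]
t 10.95 scoop in hopper [-22.8  -0.4  49.2] pitch 0.03 yaw 0.05 F [-0.4  0.5 -6.1] tau [ 0.08  0.34 -0.02] w 19.8
tip [65.2 -0.3 51.1] floor@org 21.99257594452122 floor@tip 14.292486809138286
```

View pics/w13.png

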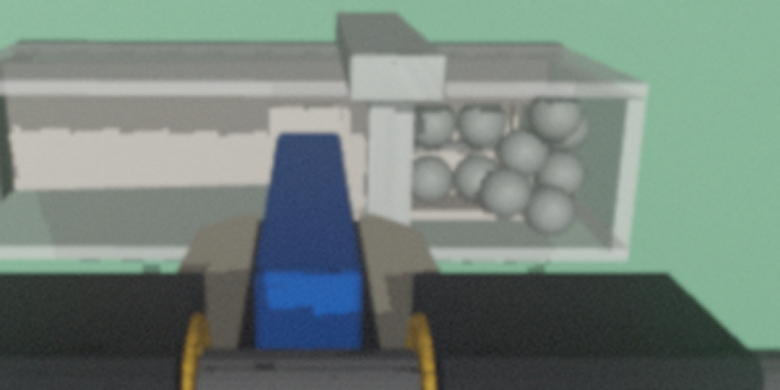

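{"op": "send_rows", "data": {
  "targets": [
    {"gripper":15,"travel":[-4.0,0.5,0],"rot":[0,0,0]},
    {"gripper":15,"travel":[-7.9,0.9,0],"rot":[0,0,0]},
    {"gripper":15,"travel":[-11.9,1.4,0],"rot":[0,0,0]},
    {"gripper":15,"travel":[-15.9,1.9,0],"rot":[0,0,0]},
    {"gripper":15,"travel":[-19.9,2.3,0],"rot":[0,0,0]},
    {"gripper":15,"travel":[-23.8,2.8,0],"rot":[0,0,0]},
    {"gripper":15,"travel":[-25.8,3.0,0],"rot":[0,0,0]},
    {"gripper":15,"travel":[-25.8,3.0,0],"rot":[0,0,0]}
  ]
}}

```text
clock: 11.75
tcp_pos: [0.5286, -0.0243, 0.1375]
ee_rot: [[0.116, 0.993, -0.0], [0.993, -0.116, 0.0], [0.0, -0.0, -1.0]]
force: [0.8, 0.5, -5.7]
width: 0.0199
```

```bash
python3 -c "
from h import *
rep()
p=cams.capture('wrist');i=p['frame'][150:300,200:500,::-1];cv2.imwrite('pics/w14.png',cv2.resize(i,None,fx=2.6,fy=2.6,interpolation=2))
print([(round(d['p'],2),inhop(np.c_[np.zeros((3,3)),w(p,d['at'])])[0].round(0)) for d in spotter.landmark_of('ball0',p)])"
```

```text
t 11.75 scoop in hopper [-48.9  -0.4  49.5] pitch 0.02 yaw 0.06 F [ 0.7  0.6 -5.7] tau [-0.05  0.13 -0.04] w 19.9
tip [39.1 -0.3 51.4] floor@org 24.280363538807357 floor@tip 16.580313237893073
[(0.76, array([-10.,  -9.,  55.])), (0.72, array([55., -3., 40.])), (0.63, array([ 60., -18.,  49.])), (0.61, array([62., -2., 28.])), (0.57, array([ 57., -16.,  32.])), (0.52, array([59., 17., 41.])), (0.44, array([61., 16., 24.]))]
```

View pics/w14.png

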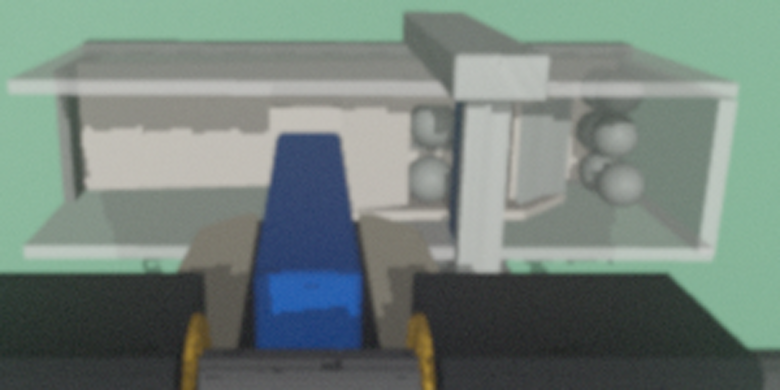

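{"op": "send_rows", "data": {
  "targets": [
    {"gripper":15,"travel":[-4.0,0.5,0],"rot":[0,0,0]},
    {"gripper":15,"travel":[-7.9,0.9,0],"rot":[0,0,0]},
    {"gripper":15,"travel":[-11.9,1.4,0],"rot":[0,0,0]},
    {"gripper":15,"travel":[-15.0,1.8,0],"rot":[0,0,0]},
    {"gripper":15,"travel":[-17.0,2.0,0],"rot":[0,0,0]},
    {"gripper":15,"travel":[-17.0,2.0,0],"rot":[0,0,0]}
  ]
}}

```text
clock: 12.45
tcp_pos: [0.5116, -0.0223, 0.1374]
ee_rot: [[0.116, 0.993, -0.0], [0.993, -0.116, 0.0], [-0.0, -0.0, -1.0]]
force: [0.9, -0.1, -5.4]
width: 0.0197
```

```bash
python3 -c "
from h import *
rep()
p=cams.capture('wrist');i=p['frame'][150:300,200:500,::-1];cv2.imwrite('pics/w15.png',cv2.resize(i,None,fx=2.6,fy=2.6,interpolation=2))
print([(round(d['p'],2),inhop(np.c_[np.zeros((3,3)),w(p,d['at'])])[0].round(0)) for d in spotter.landmark_of('ball0',p)])"
```

```text
t 12.45 scoop in hopper [-66.1  -0.4  49.4] pitch 0.02 yaw 0.06 F [ 1.   0.  -5.4] tau [-0.    0.14  0.07] w 19.7
tip [21.9 -0.4 51.4] floor@org 25.78286795252311 floor@tip 18.08279697883681
[(0.8, array([-22.,  11.,  60.])), (0.73, array([60.,  0., 38.])), (0.7, array([-10.,   7.,  58.])), (0.65, array([ 56., -21.,  33.])), (0.62, array([ 60., -17.,  47.])), (0.6, array([-23.,  -9.,  59.])), (0.54, array([62., -2., 23.])), (0.53, array([62., 16., 23.])), (0.52, array([-12., -13.,  58.])), (0.51, array([57., 14., 41.])), (0.33, array([ 0.,  3., 65.]))]
```

View pics/w15.png

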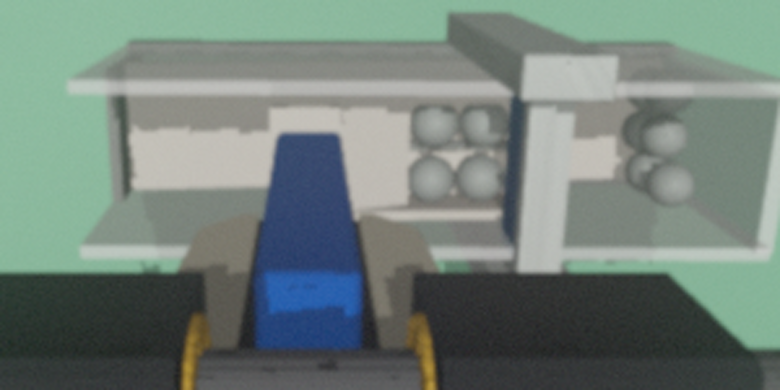

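{"op": "send_rows", "data": {
  "targets": [
    {"gripper":15,"travel":[0,0,-3],"rot":[0,0,0]},
    {"gripper":15,"travel":[0,0,-6],"rot":[0,0,0]},
    {"gripper":15,"travel":[-5,0.6,-7],"rot":[0,0,0]},
    {"gripper":15,"travel":[-12,1.4,-7],"rot":[0,0,0]},
    {"gripper":15,"travel":[-20,2.3,-7],"rot":[0,0,0]},
    {"gripper":15,"travel":[-28,3.3,-7],"rot":[0,0,0]},
    {"gripper":15,"travel":[-34,4.0,-7],"rot":[0,0,0]},
    {"gripper":15,"travel":[-37,4.3,-7],"rot":[0,0,0]}
  ]
}}

```text
clock: 13.35
tcp_pos: [0.4743, -0.018, 0.1306]
ee_rot: [[0.116, 0.993, 0.0], [0.993, -0.116, -0.0], [-0.0, 0.0, -1.0]]
force: [-0.6, -0.2, -1.9]
width: 0.0201
```

{"op": "send_rows", "data": {
  "targets": [
    {"gripper":15,"travel":[0,0,0],"rot":[0,0,0]},
    {"gripper":15,"travel":[0,0,8],"rot":[0,0,0]},
    {"gripper":15,"travel":[0,0,22],"rot":[0,0,0]},
    {"gripper":15,"travel":[0,0,42],"rot":[0,0,0]},
    {"gripper":15,"travel":[0,0,62],"rot":[0,0,0]},
    {"gripper":15,"travel":[0,0,76],"rot":[0,0,0]},
    {"gripper":15,"travel":[0,0,84],"rot":[0,0,0]},
    {"gripper":15,"travel":[0,0,84],"rot":[0,0,0]}
  ]
}}

```text
clock: 14.15
tcp_pos: [0.4759, -0.0182, 0.216]
ee_rot: [[0.116, 0.993, 0.003], [0.993, -0.116, -0.0], [-0.0, 0.003, -1.0]]
force: [-1.0, -0.8, -2.3]
width: 0.0201
```

```bash
python3 -c "
from h import *
rep()
p=cams.capture('wrist');i=p['frame'][130:300,200:500,::-1];cv2.imwrite('pics/w16.png',cv2.resize(i,None,fx=2.6,fy=2.6,interpolation=2))
print(arm.read_state()['tcp_pos'])"
```

```text
t 14.15 scoop in hopper [-101.7   -0.5  128. ] pitch -0.15 yaw 0.05 F [-0.9 -0.9 -2.3] tau [ 0.03  0.01 -0.01] w 20.1
tip [-13.7  -0.4 130.3] floor@org 28.90087081332298 floor@tip 21.20134784592891
[ 0.47531933 -0.01813567  0.21480006]
```

View pics/w16.png

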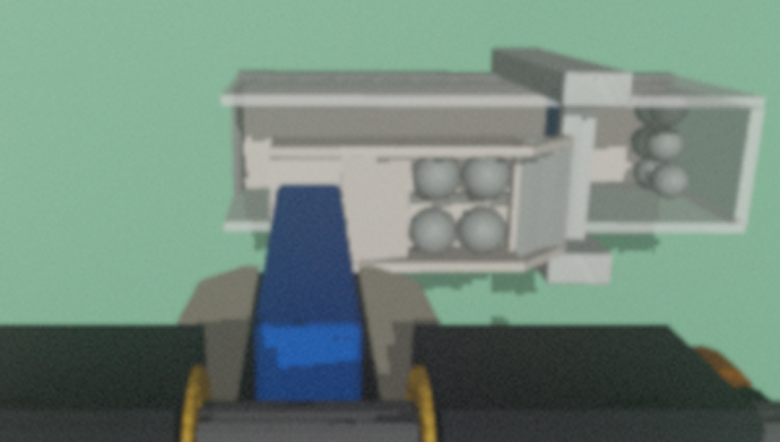

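{"op": "send_rows", "data": {
  "targets": [
    {"gripper":15,"travel":[0,-6,0],"rot":[0,0,0]},
    {"gripper":15,"travel":[-1,-20,0],"rot":[0,0,0]},
    {"gripper":15,"travel":[-2,-40,0],"rot":[0,0,0]},
    {"gripper":15,"travel":[-3,-65,0],"rot":[0,0,0]},
    {"gripper":15,"travel":[-4,-90,0],"rot":[0,0,0]},
    {"gripper":15,"travel":[-5,-115,0],"rot":[0,0,0]},
    {"gripper":15,"travel":[-6,-140,0],"rot":[0,0,0]},
    {"gripper":15,"travel":[-7,-165,0],"rot":[0,0,0]}
  ]
}}

```text
clock: 15.0
tcp_pos: [0.467, -0.185, 0.2135]
ee_rot: [[0.116, 0.993, -0.001], [0.993, -0.116, 0.0], [0.0, -0.001, -1.0]]
force: [-0.5, -0.1, -1.5]
width: 0.0198
```

{"op": "send_rows", "data": {
  "targets": [
    {"gripper":15,"travel":[-1,-25,0],"rot":[0,0,0]},
    {"gripper":15,"travel":[-2,-47,0],"rot":[0,0,0]},
    {"gripper":15,"travel":[-3,-62,0],"rot":[0,0,0]},
    {"gripper":15,"travel":[-4,-70,0],"rot":[0,0,0]},
    {"gripper":15,"travel":[-4,-72,0],"rot":[0,0,0]},
    {"gripper":15,"travel":[-4,-72,0],"rot":[0,0,0]},
    {"gripper":15,"travel":[-4,-72,0],"rot":[0,0,0]}
  ]
}}

```text
clock: 15.7
tcp_pos: [0.4641, -0.2543, 0.2144]
ee_rot: [[0.115, 0.993, -0.0], [0.993, -0.115, 0.0], [0.0, -0.0, -1.0]]
force: [0.3, -0.1, -2.6]
width: 0.0197
```

```bash
python3 -c "
from h import *
rep()
p=cams.capture('wrist');save(p,'w17')
for q in['pan_centre','scale','scoop_middle']: print(q,[(round(d['p'],2),(w(p,d['at'])*1000).round(0)) for d in spotter.landmark_of(q,p)[:3]])
p=cams.capture('side');save(p,'s17')
for q in['pan_centre','scale','scoop_middle']: print(q,[(round(d['p'],2),(w(p,d['at'])*1000).round(0)) for d in spotter.landmark_of(q,p)[:3]])
print(arm.read_state()['tcp_pos'])"
```

```text
t 15.7 scoop in hopper [ -86.1 -236.4  126.4] pitch 0.0 yaw 0.1 F [ 0.3 -0.1 -2.6] tau [-0.02  0.1   0.04] w 19.7
tip [   1.9 -236.2  128.4] floor@org 27.534445657898342 floor@tip 19.834444855426632
pan_centre [(0.93, array([ 504., -262.,   40.]))]
scale [(0.7, array([ 504., -251.,   -2.])), (0.23, array([ 510., -244.,  138.]))]
scoop_middle [(0.64, array([ 504., -261.,  127.]))]
pan_centre [(0.73, array([ 500., -256.,   38.]))]
scale [(0.9, array([ 500., -260.,   -1.]))]
scoop_middle [(0.93, array([ 504., -258.,  126.]))]
[ 0.4640968  -0.25485616  0.21449419]
```

View pics/w17.png

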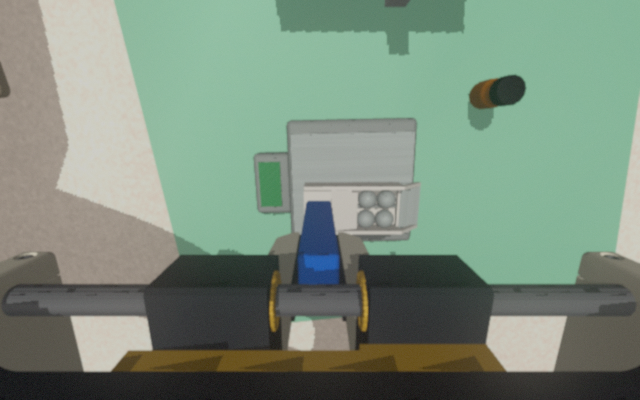

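View pics/s17.png

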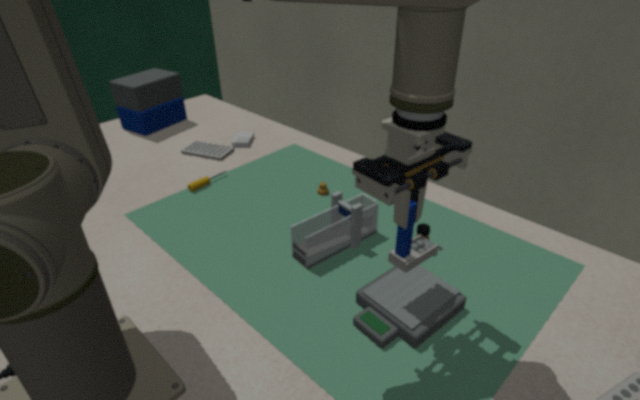

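{"op": "send_rows", "data": {
  "targets": [
    {"gripper":15,"travel":[0,0,-10],"rot":[0,0,0]},
    {"gripper":15,"travel":[0,0,-28],"rot":[0,0,0]},
    {"gripper":15,"travel":[0,0,-48],"rot":[0,0,0]},
    {"gripper":15,"travel":[0,0,-66],"rot":[0,0,0]},
    {"gripper":15,"travel":[0,0,-77],"rot":[0,0,0]},
    {"gripper":15,"travel":[0,0,-82],"rot":[0,0,0]},
    {"gripper":15,"travel":[0,0,-84],"rot":[0,0,0]},
    {"gripper":15,"travel":[0,0,-84],"rot":[0,0,0]}
  ]
}}

```text
clock: 16.9
tcp_pos: [0.4643, -0.2553, 0.1309]
ee_rot: [[0.116, 0.993, 0.001], [0.993, -0.116, -0.0], [-0.0, 0.001, -1.0]]
force: [-0.1, 0.7, -2.1]
width: 0.0195
```

{"op": "send_rows", "data": {
  "targets": [
    {"gripper":15,"travel":[0,0,-1],"rot":[0,0,0]},
    {"gripper":15,"travel":[0,0,-2],"rot":[0,0,0]},
    {"gripper":15,"travel":[0,0,-2],"rot":[0,0,0]},
    {"gripper":15,"travel":[0,0,-2],"rot":[0,0,0]}
  ]
}}

```text
clock: 17.3
tcp_pos: [0.4641, -0.2552, 0.1287]
ee_rot: [[0.116, 0.993, 0.0], [0.993, -0.116, -0.0], [-0.0, 0.0, -1.0]]
force: [-0.3, 0.9, -2.4]
width: 0.0198
```

```bash
python3 -c "
from h import *
rep();rep()"
```

```text
t 17.3 scoop in hopper [ -86.  -237.2   40.7] pitch -0.02 yaw 0.06 F [-0.4  0.9 -2.4] tau [-0.01  0.07 -0.  ] w 19.8
tip [   2.  -237.2   42.7] floor@org 27.52172957100174 floor@tip 19.82179998366713
t 17.3 scoop in hopper [ -86.  -237.2   40.7] pitch -0.02 yaw 0.06 F [-0.4  0.9 -2.4] tau [-0.01  0.07 -0.  ] w 19.8
tip [   2.  -237.2   42.7] floor@org 27.52172957100174 floor@tip 19.82179998366713
```

Still ~0.7 mm above the pan; go down until it makes contact.

{"op": "send_rows", "data": {
  "targets": [
    {"gripper":15,"travel":[0,0,-0.6],"rot":[0,0,0]},
    {"gripper":15,"travel":[0,0,-1.2],"rot":[0,0,0]},
    {"gripper":15,"travel":[0,0,-1.2],"rot":[0,0,0]},
    {"gripper":15,"travel":[0,0,-1.2],"rot":[0,0,0]}
  ]
}}

```text
clock: 17.7
tcp_pos: [0.4642, -0.2553, 0.1279]
ee_rot: [[0.116, 0.993, 0.001], [0.993, -0.116, -0.0], [-0.0, 0.001, -1.0]]
force: [-2.8, 0.7, 5.3]
width: 0.0199
```

```bash
python3 -c "
from h import *
rep()"
```

```text
t 17.7 scoop in hopper [ -85.8 -237.4   39.9] pitch -0.04 yaw 0.05 F [-2.9  0.4  5.3] tau [ 0.25  0.43 -0.03] w 19.9
tip [   2.2 -237.3   42. ] floor@org 27.508871241119376 floor@tip 19.80899586611804
```

{"op": "send_rows", "data": {
  "force": 10,
  "targets": [
    {"gripper":19,"travel":[0,0,0.4],"rot":[0,0,0]},
    {"gripper":22,"travel":[0,0,0.4],"rot":[0,0,0]},
    {"gripper":27,"travel":[0,0,0.4],"rot":[0,0,0]},
    {"gripper":35,"travel":[0,0,0.4],"rot":[0,0,0]},
    {"gripper":45,"travel":[0,0,0.4],"rot":[0,0,0]},
    {"gripper":50,"travel":[0,0,0.4],"rot":[0,0,0]},
    {"gripper":50,"travel":[0,0,0.4],"rot":[0,0,0]}
  ]
}}

```text
clock: 18.4
tcp_pos: [0.464, -0.2551, 0.1276]
ee_rot: [[0.116, 0.993, -0.0], [0.993, -0.116, 0.0], [0.0, -0.0, -1.0]]
force: [-0.9, -0.0, -0.1]
width: 0.0496
```

{"op": "send_rows", "data": {
  "targets": [
    {"gripper":50,"travel":[0,0,15],"rot":[0,0,0]},
    {"gripper":50,"travel":[0,0,40],"rot":[0,0,0]},
    {"gripper":50,"travel":[0,0,70],"rot":[0,0,0]},
    {"gripper":50,"travel":[0,0,100],"rot":[0,0,0]},
    {"gripper":50,"travel":[0,15,120],"rot":[0,0,0]},
    {"gripper":50,"travel":[0,45,120],"rot":[0,0,0]},
    {"gripper":50,"travel":[0,60,120],"rot":[0,0,0]},
    {"gripper":50,"travel":[0,60,120],"rot":[0,0,0]}
  ]
}}

```text
clock: 19.2
tcp_pos: [0.4641, -0.1936, 0.2482]
ee_rot: [[0.113, 0.994, 0.001], [0.994, -0.113, -0.0], [-0.0, 0.001, -1.0]]
force: [-0.0, -0.0, -0.5]
width: 0.05
```

```bash
python3 -c "
from h import *
s=arm.read_state();print(s['clock'],s['tcp_pos'],s['width'],s['force'])
for c in('wrist','side'):
  p=cams.capture(c);save(p,c+'18')
  for q in['pan_centre','scoop','scoop_middle','ball0']: print(q,[(round(d['p'],2),(w(p,d['at'])*1000).round(0)) for d in spotter.landmark_of(q,p)[:10]])
"
```

```text
19.2 [ 0.4641422  -0.1936096   0.24823797] 0.05000085686646086 [-0.01628333 -0.01146153 -0.5430973 ]
pan_centre []
scoop [(0.58, array([ 461., -253.,   37.]))]
scoop_middle [(0.63, array([ 502., -262.,   41.])), (0.53, array([637., -18.,  42.]))]
ball0 [(0.62, array([637., -19.,  27.])), (0.59, array([638., -17.,  44.])), (0.58, array([ 508., -247.,   52.])), (0.56, array([ 519., -272.,   52.])), (0.5, array([ 501., -269.,   50.])), (0.47, array([631., -33.,  40.])), (0.43, array([633., -49.,  50.])), (0.43, array([ 518., -250.,   49.])), (0.41, array([639., -34.,  25.])), (0.38, array([579., -22.,  61.]))]
pan_centre [(0.8, array([ 502., -258.,   45.])), (0.33, array([ 504., -271.,   46.]))]
scoop [(0.8, array([ 464., -254.,   44.]))]
scoop_middle [(0.58, array([ 501., -257.,   39.]))]
ball0 [(0.65, array([ 501., -260.,   38.])), (0.53, array([ 501., -254.,   52.])), (0.47, array([ 519., -255.,   42.])), (0.42, array([ 516., -275.,   50.])), (0.31, array([ 526., -267.,   47.]))]
```

View pics/wrist18.png

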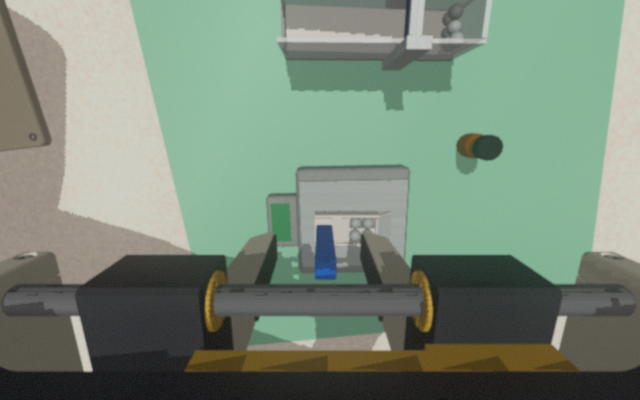

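View pics/side18.png

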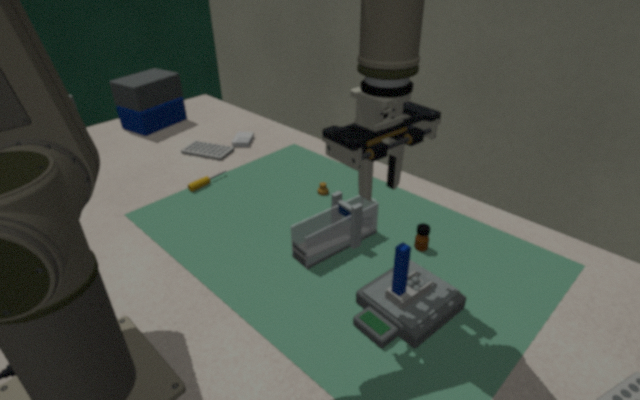

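The side view shows the scoop upright on the middle of the pan, with the blue handle at about (401,268). The wrist view shows four balls in its cavity at about (363,228). The other balls visible are at the far end of the hopper, near (453,22). Nothing is touching the robot, so I'm handing in.

```bash
python3 -c "
from h import *
print(arm.hand_in())"
```

```text
the job is handed in; nothing more can be done
None
```

I handed the job in at about 19 s of the 61 s allowed. The scoop stands on the scale's pan with four balls in it. The system gave no verdict.

**What I did:** I gripped the scoop by its handle and pushed it, tilted 5°, along the hopper floor to about 3 mm short of the far wall. There I levelled and raised it until the rails lifted the blade. I drew it back with the rails against the blade until the blade was about 66 mm in front of the handle axis. The last wrist picture at that point showed all four seats filled. Then I lowered it clear of the blade, lifted it out, set it on the pan, let go and backed away.

**Last checks:**
- **Blade lift:** about 3 mm throughout. I worked this out from the scoop's height and the force on the wrist, since the lift can't be read directly.
- **Position on the pan:** the scoop's middle was within about 5 mm of the pan centre in both the wrist and side views. It looked upright, and its underside was at about 40 mm.
- **Balls:** in the last wrist picture four balls show in the scoop. Ten were counted before the strike, and six were seen at the hopper's far end after it. The final pictures show only some of those six, because part of the hopper is cut off or hidden.
- **Other objects:** the jar, collet and screwdriver were never touched, and in the final side view they look where they were.

**Detections that disagreed:** in the last pictures the ball detector reported one false ball at the blade and one at the far end of the hopper's rim. The wrist view also missed the pan centre, so I used the side view's value for that.

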